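# Sort out the mixed-up casserole lids

### The job

The lids of the three little casseroles have been put back mixed up: give each pot the lid of its own colour, fully seated and level. Put the first lid down on the cork trivet to make room, set every lid down rather than dropping it, and leave the pots, the two mills and the salt pig standing where they are.

Things in the scene. Friction and masses are not known exactly. Their poses are not given: they have to be found in the camera images.
- lid_orange: bright orange lid, loose, 0.18 kg, 103 mm across, same shape as the others. Origin: centre of its underside, z up. Plug below the flange 7 mm deep, tapering 86 to 74 mm across; flange and low dome 7 to 18 mm above origin; round black knob to grip, 28 mm across, 25 to 45 mm above origin. Starts on a pot of another colour. On a flat surface it stands on its plug
- lid_blue: blue lid, loose, 0.18 kg, 103 mm across, same shape as the others. Origin: centre of its underside, z up. Plug below the flange 7 mm deep, tapering 86 to 74 mm across; flange and low dome 7 to 18 mm above origin; round black knob to grip, 28 mm across, 25 to 45 mm above origin. Starts on a pot of another colour. On a flat surface it stands on its plug
- lid_cream: cream (off-white) lid, loose, 0.18 kg, 103 mm across, same shape as the others. Origin: centre of its underside, z up. Plug below the flange 7 mm deep, tapering 86 to 74 mm across; flange and low dome 7 to 18 mm above origin; round black knob to grip, 28 mm across, 25 to 45 mm above origin. Starts on a pot of another colour. On a flat surface it stands on its plug
- pot_orange: bright orange pot, a loose round stoneware casserole, 0.55 kg. Origin at the centre of its underside, z up. 110 mm across, 62 mm high to the flat rim, mouth 96 mm (a lid's plug has 5 mm play), two flat ears on its y axis (140 mm over them). Rim and ears show round a lid from above. A seated lid has its origin 55 mm above the pot's
- pot_blue: blue pot, a loose round stoneware casserole, 0.55 kg. Origin at the centre of its underside, z up. 110 mm across, 62 mm high to the flat rim, mouth 96 mm (a lid's plug has 5 mm play), two flat ears on its y axis (140 mm over them). Rim and ears show round a lid from above. A seated lid has its origin 55 mm above the pot's
- pot_cream: cream (off-white) pot, a loose round stoneware casserole, 0.55 kg. Origin at the centre of its underside, z up. 110 mm across, 62 mm high to the flat rim, mouth 96 mm (a lid's plug has 5 mm play), two flat ears on its y axis (140 mm over them). Rim and ears show round a lid from above. A seated lid has its origin 55 mm above the pot's
- trivet: the round brown cork trivet, free at the start, 140 mm across and 10 mm thick, flat on top with a thin dark ring line, fixed to the worktop. Origin at the centre of its underside, so its top is 10 mm above the origin
- pepper_mill: the pepper mill, red with a black head: loose, 55 mm across, 170 mm tall, easily knocked over. Origin at the centre of its underside. Not part of the job: leave it standing where it is
- salt_mill: the salt mill, red with a white head: loose, 55 mm across, 170 mm tall, easily knocked over. Origin at the centre of its underside. Not part of the job: leave it standing where it is
- salt_pig: the red stoneware salt pig: a loose round pot with a dark slanting mouth in its side (towards its own -x), 78 mm across (mouth collar to 60 mm from the axis), 102 mm tall. Origin at the centre of its underside. Not part of the job: leave it standing where it is
Things that resemble listed ones, but are neither listed nor needed, are in the scene too. Leave any pink or purple look-alike of the pot_orange alone.

How it is judged:
By the outcome, as a careful person would: the job done as asked, in the order asked, and still so for the second after the job is handed in, with the robot touching nothing.
It also fails if it takes over 118 s, if anything falls off the work surface, if the arm or the gripper's body presses on something with over 40 N, if the wrist force passes 120 N, or if a joint passes its speed limit or range.

### The arm

A 6-joint arm with a two-finger parallel gripper is mounted at the origin on the work surface. World frame = base frame: x ahead of the robot, y to its left, z up, the work surface at z = 0. Lengths are in mm, angles in rad, forces in N, time in s.
With the tool pointing down it reaches from about 300 to 775 mm from the base axis. Payload 14.6 kg.
Tool frame: the origin (TCP) lies between the finger pads; the fingertips stand 8 mm ahead of it and the grasp point (between the pads) lies 11 mm behind it; z points along the fingers, y is the direction in which the jaws open and shut (so a half turn about z gives the same grasp; the last joint's range is limited). The gripper opens to 94 mm and grips with 3 to 60 N. Pads are 16 mm wide; open, the fingers measure 119 mm over their backs; the gripper's body (75 mm by 177 mm) begins 78 mm behind the grasp point.
Start: joints at [1.144, 0.3, 1.521, -0, 1.321, -0.067], TCP at [193.645, 514.773, 213.446] pointing down, gripper open.
Joint ranges: [-3.03, 3.03], [-0.79, 2.21], [0.23, 2.52], [-1.04, 4.18], [0, 3.07], [-2.55, 2.55]. Speed limits (rad/s): [2.22, 2.22, 2.57, 3.14, 3.14, 3.14].

### API

Orientations are given as [roll, pitch, yaw] about the fixed x, y, z axes, in that order (R = Rz(yaw) Ry(pitch) Rx(roll)).
In Python, from cell import manip gives the robot as it stands. The module is installed in compiled form; this text tells all that it offers.
- The arm moves only by the tool send_rows, never from a script. Its argument "series" is a list that holds one entry, the list of rows, each a list of 5 numbers: the opening, from 0 (shut) to 1 (fully open), then the shift along the tool's x, y, z in mm, then the turn about the tool's z in degrees. In form: [[[gripper, dx, dy, dz, roll], ...]]. A call has 1 to 10 rows; each row is the pose to reach, as a shift and turn from the pose commanded when the call began, along the tool's axes at that moment; what a row does not reach only later rows make up. A row lasts 1/10 s, in which the tool goes at most 50 mm and 8.59 degrees, less where a joint would pass 70% of its speed; a pose out of reach is approached as far as the arm can. A call with a gripper value outside its range is refused whole. The fingers move at their own pace and stop on an object; "newtons" is the grip in N (left out, the last holds). Time passes only in rows, so rows that repeat a pose let the fingers close. It gives the time, the measured TCP pose, the force and the opening at its end, in the units of the state.
- manip.read_state(): the state, without advancing time (a new reading comes with each control period).
- manip.camera(name): name is "side" or "top"; returns a dict with "img" (400x640x3 uint8, red, green, blue), "vfov" (degrees; the focal length in pixels is half the picture's height over the tangent of half this angle, whatever the lens; pixels are square), "cx", "cy" (the principal point, pixels), "pose" (4x4, takes a point from camera to world coordinates). Camera axes: x right, y down, z forward; pixel columns grow to the right and rows downward; lengths in mm; the calibration is good to about 2 mm. A picture is of the moment at which its call begins. There is no depth.
- manip.sign_off(): hands the job in, once; it reports no verdict.
Trained networks look in a picture, given as the dict that the camera call returned (one of the last four; its "shot" number tells which), for a name from the list of things; names that differ only in an ending like _2 or _b are one class to them, and where a whole thing is asked for, a point or a joint stands for the part that bears it (a point fixed in the world has none). Each returns a list of dicts, best first, with "conf" (0 to 1); they miss things now and then, are a little off and sometimes report something else, mostly with a low value. They report only what shows in the picture. A call takes as long as a camera call. They do not tell look-alikes from the thing itself.
- manip.find_in(target, picture): "rect" ([left, top, width, height] in pixels, round what is visible of it).
- manip.silhouettes(target, picture): "pixels" (400x640 bool, what is visible of it) and "rect" ([left, top, width, height] in pixels, round what is visible of it).
The state is a dict: "clock": time; "joints": joint angles; "qd": joint speeds; "effort": joint torques, N m; "eef_pos": TCP position; "eef_rot": TCP orientation; "wrist_force": force on the tool from outside, world axes, zero at the start; "moment": the same for the moment, N m; "finger_gap": finger opening in mm.
Only numpy, scipy, OpenCV 4.12 (cv2) and the standard library are available. Lean on these libraries where they do the work, as an engineer would, in place of code of your own. Each camera call takes 0.05 s, during which the arm holds its last target. There are 200 camera calls.

## Working session

There is one attempt and no reset: what is moved stays moved. The work goes in short steps, Python scripts to look and compute and a tool call to move; the robot and the scene stay as the last step left them, time stands still between calls to the robot, and variables do not carry over. Pictures are saved under pics/ and viewed, about 12 in all and at most 16, crops included, and the job is handed in when it is done.

Besides the shell and the picture viewer there is one more tool, called after "Call:" by a JSON object that holds its "fn" and its "kwargs", one argument or row to a line. send_rows: Moves the arm, as the interface text tells. Its arguments: {"type":"object","properties":{"series":{"type":"array"},"newtons":{"type":"number"}},"required":["series"]}

```bash
mkdir -p pics
cat > h.py <<'E'
import numpy as np, cv2
from cell import manip
def ray(c,u,v):
    f=200/np.tan(np.radians(c["vfov"])/2); P=np.array(c["pose"])
    return P[:3,3],P[:3,:3]@np.array([(u-c["cx"])/f,(v-c["cy"])/f,1])
def at(c,u,v,z):
    o,d=ray(c,u,v); return (o+d*(z-o[2])/d[2]).round(1)
def proj(c,p):
    f=200/np.tan(np.radians(c["vfov"])/2); P=np.array(c["pose"]); q=P[:3,:3].T@(np.array(p)-P[:3,3])
    return (q[:2]/q[2]*f+[c["cx"],c["cy"]]).round(1)
def save(c,n,box=None,s=1):
    im=c["img"][...,::-1]
    if box: x,y,w,h=box; im=im[y:y+h,x:x+w]
    cv2.imwrite("pics/"+n,cv2.resize(im,None,fx=s,fy=s,interpolation=cv2.INTER_CUBIC))
E
python3 - <<'E'
from h import *
for n in("top","side"):
    c=manip.camera(n); save(c,n+"0.png",None,1.25); print(n,c["vfov"],c["cx"],c["cy"],np.round(c["pose"],3).tolist())
    for t in ["lid_orange","lid_blue","lid_cream","pot_orange","pot_blue","pot_cream","trivet","pepper_mill","salt_mill","salt_pig"]:
        print(t,[(np.round(d["rect"]).tolist(),round(d["conf"],2)) for d in manip.find_in(t,c)][:5])
print(manip.read_state())
E
```

```text
top 44.77135945497499 323.30684948865166 204.1456933464654 [[-0.007, -0.985, 0.175, 332.485], [-1.0, 0.008, 0.003, 64.178], [-0.005, -0.175, -0.985, 1192.633], [0.0, 0.0, 0.0, 1.0]]
lid_orange [([199.0, 226.0, 46.0, 40.0], 0.69)]
lid_blue [([278.0, 143.0, 38.0, 40.0], 0.71)]
lid_cream [([337.0, 224.0, 42.0, 44.0], 0.97)]
pot_orange [([278.0, 142.0, 41.0, 52.0], 0.75), ([224.0, 303.0, 50.0, 60.0], 0.72), ([236.0, 71.0, 54.0, 52.0], 0.67), ([197.0, 127.0, 49.0, 60.0], 0.65)]
pot_blue [([337.0, 217.0, 44.0, 56.0], 0.88)]
pot_cream [([198.0, 223.0, 48.0, 56.0], 0.63)]
trivet [([394.0, 148.0, 57.0, 52.0], 0.72)]
pepper_mill [([287.0, 228.0, 23.0, 25.0], 0.75), ([276.0, 140.0, 45.0, 55.0], 0.71)]
salt_mill [([415.0, 231.0, 36.0, 27.0], 0.62)]
salt_pig [([351.0, 145.0, 31.0, 38.0], 0.61)]
side 43.23985191136149 316.9933782948024 206.7002454888347 [[-0.999, -0.015, 0.03, 494.374], [-0.031, 0.752, -0.659, 751.563], [-0.012, -0.66, -0.752, 848.099], [0.0, 0.0, 0.0, 1.0]]
lid_orange [([339.0, 288.0, 57.0, 54.0], 0.79)]
lid_blue [([236.0, 210.0, 52.0, 45.0], 0.79)]
lid_cream [([333.0, 166.0, 47.
[... 402 characters left out ...]
)]
salt_pig [([247.0, 161.0, 41.0, 41.0], 0.89)]
{'clock': 1.1, 'joints': array([ 1.14442507e+00,  2.99888455e-01,  1.52095994e+00,  8.46302137e-07,
        1.32069543e+00, -6.66090371e-02]), 'qd': array([-0.00084571, -0.00012909,  0.00023022, -0.00076352,  0.00026983,
        0.00043082]), 'effort': array([ 1.27711282e-03, -5.31675482e+01, -3.52898490e+01,  7.09130382e-02,
        2.14909186e-02,  2.94299991e-05]), 'eef_pos': array([193.63897185, 514.7939728 , 213.46887908]), 'eef_rot': array([3.14154388e+00, 2.43181890e-06, 2.78183022e+00]), 'wrist_force': array([0.375406  , 0.13708769, 0.93606884]), 'moment': array([ 0.01777579,  0.03424037, -0.0208919 ]), 'finger_gap': 94.01348340255922}
```

View pics/top0.png

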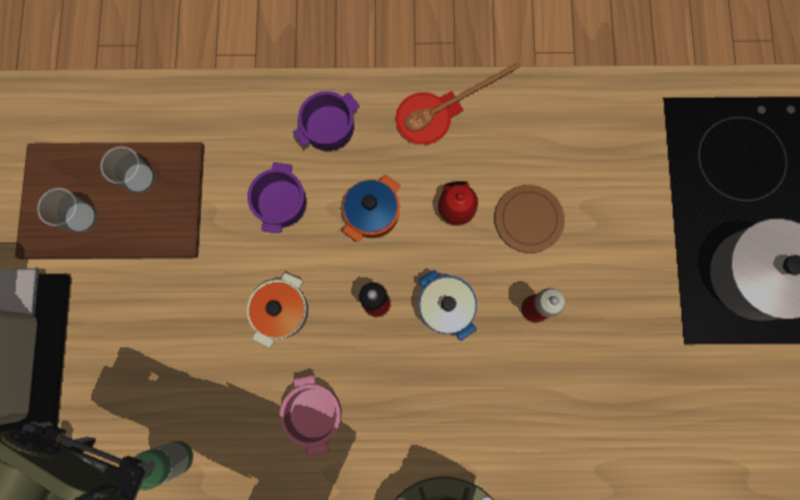

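View pics/side0.png

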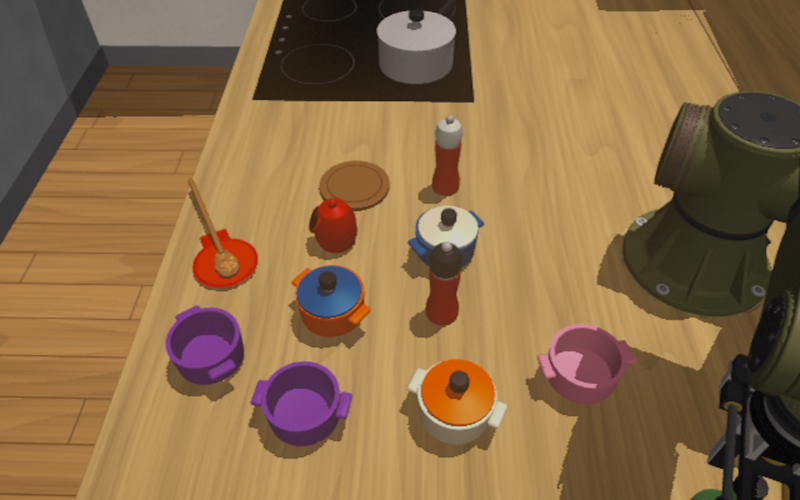

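The pictures agree with the list. In full-resolution top pixels, the orange pot (296,165) wears the blue lid, the cream pot (222,247) the orange lid and the blue pot (358,243) the cream lid. The trivet is at (423,174), and the purple and pink pots are look-alikes to leave alone. Next I measure positions and confirm with one crop.

```bash
cat > meas.py <<'E'
from h import *
def tri(a,b):
    o1,d1=a;o2,d2=b; d1=d1/np.linalg.norm(d1);d2=d2/np.linalg.norm(d2)
    s=np.linalg.lstsq(np.c_[d1,-d2],o2-o1,rcond=None)[0]
    p,q=o1+s[0]*d1,o2+s[1]*d2; return ((p+q)/2).round(1),round(float(np.linalg.norm(p-q)),1)
def knob(c,rect):
    x,y,w,h=[int(round(v)) for v in rect]; g=c["img"][y-8:y+h,x:x+w].max(2)
    m=(g<55).astype(np.uint8); n,l,s,cc=cv2.connectedComponentsWithStats(m)
    k=1+np.argmax(s[1:,4]); return cc[k]+[x,y-8],s[k].tolist()
def outline(c,name,z):
    d=manip.silhouettes(name,c)
    if not d: return None
    m=d[0]["pixels"].astype(np.uint8); v,u=np.nonzero(m)
    p=cv2.findContours(m,0,1)[0]; p=max(p,key=len)[:,0]
    w=np.array([at(c,a,b,z)[:2] for a,b in p],np.float32); e=cv2.fitEllipse(w); return np.round(e[0],1),np.round(e[1],0),at(c,u.mean(),v.mean(),z),d[0]["conf"]
E
python3 - <<'E'
from meas import *
t=manip.camera("top"); s=manip.camera("side")
for n in ["orange","blue","cream"]:
    L="lid_"+n; K=[]
    for c in (t,s):
        r=manip.find_in(L,c)[0]["rect"]; k,st=knob(c,r); K.append((c,k)); print(L,k.round(1),st, "z90:",at(c,*k,90), outline(c,L,65))
    print("  tri",tri(ray(t,*K[0][1]),ray(s,*K[1][1])))
for n in ["pot_orange","pot_blue","pot_cream"]:
    for c in (t,s): print(n,outline(c,n,60))
for c in (t,s): print("trivet",outline(c,"trivet",10))
for n,z in [("pepper_mill",160),("salt_mill",160),("salt_pig",60)]:
    T=[manip.find_in(n,c)[0]["rect"] for c in (t,s)]
    print(n,T, at(s,T[1][0]+T[1][2]/2,T[1][1]+T[1][3]-5,0), outline(t,n,z))
o=np.hstack([cv2.resize(t["img"][120:300,180:470],(725,450),interpolation=2)]); cv2.imwrite("pics/c1.png",o[...,::-1])
E
```

```text
lid_orange [218.3 246. ] [12, 22, 12, 11, 97] z90: [433.3 307.3  90. ] (array([431.4, 307.2]), array([ 99., 101.]), array([431. , 307.1,  65. ]), 0.69)Traceback (most recent call last):
  File "<stdin>", line 6, in <module>
  File "meas.py", line 9, in knob
    k=1+np.argmax(s[1:,4]); return cc[k]+[x,y-8],s[k].tolist()
        ~~~~~~~~~^^^^^^^^^
    return _wrapfunc(a, 'argmax', axis=axis, out=out, **kwds)
    return bound(*args, **kwds)
ValueError: attempt to get argmax of an empty sequence
```

```bash
sed -i 's/(g<55)/(g<75)/' meas.py
python3 - <<'E'
from meas import *
t=manip.camera("top"); s=manip.camera("side")
for n in ["orange","blue","cream"]:
    L="lid_"+n; K=[]
    for c in (t,s):
        try:
            r=manip.find_in(L,c)[0]["rect"]; k,st=knob(c,r); K.append((c,k)); print(L,k.round(1),st, "z90:",at(c,*k,90), outline(c,L,65))
        except Exception as e: print(L,e)
    if len(K)>1: print("  tri",tri(ray(t,*K[0][1]),ray(s,*K[1][1])))
for n in ["pot_orange","pot_blue","pot_cream"]:
    for c in (t,s): print(n,outline(c,n,60))
for c in (t,s): print("trivet",outline(c,"trivet",10))
for n,z in [("pepper_mill",160),("salt_mill",160),("salt_pig",60)]:
    T=[manip.find_in(n,c)[0]["rect"] for c in (t,s)]
    print(n,T, at(s,T[1][0]+T[1][2]/2,T[1][1]+T[1][3]-5,0), outline(t,n,z))
o=np.hstack([cv2.resize(t["img"][120:300,180:470],(725,450),interpolation=2)]); cv2.imwrite("pics/c1.png",o[...,::-1])
E
```

```text
lid_orange [218.4 246.1] [12, 22, 12, 12, 109] z90: [433.1 307.1  90. ] (array([431.9, 306.4]), array([101., 103.]), array([431.5, 306.4,  65. ]), 0.97)
lid_orange [366.5 309.3] [20, 23, 15, 12, 86] z90: [433.4 316.3  90. ] (array([433.4, 308.2]), array([102., 104.]), array([433.3, 310.2,  65. ]), 0.8)
  tri (array([433.3, 309.7,  78.8]), 1.7)
lid_blue [295.  161.4] [13, 19, 13, 13, 129] z90: [630.5 133.5  90. ] (array([629. , 132.5]), array([101., 103.]), array([628.5, 132.5,  65. ]), 0.9)
lid_blue list index out of range
lid_cream [358.  242.4] [15, 22, 11, 12, 105] z90: [439.1 -10.3  90. ] (array([437.4, -11.3]), array([101., 101.]), array([437. , -11.3,  65. ]), 0.63)
lid_cream [358.5 173.4] [21, 10, 12, 12, 120] z90: [439.4  -8.7  90. ] (array([439.9, -12.2]), array([ 93., 102.]), array([440., -11.,  65.]), 0.65)
  tri (array([439.3, -10.4,  88.3]), 0.0)
pot_orange (array([804.2, 219.6]), array([113., 129.]), array([803.8, 219.7,  60. ]), 0.95)
pot_orange (array([247.3, 252.9]), array([118., 146.]), array([248. , 255.9,  60. ]), 0.9)
pot_blue (array([388.8, -44.6]), array([18., 46.]), array([441.3, -14.3,  60. ]), 0.96)
pot_blue (array([488.2,  24.6]), array([33., 90.]), array([449.6,  29.5,  60. ]), 0.76)
pot_cream (array([474.1, 436.1]), array([181., 384.]), array([426.9, 297.2,  60. ]), 0.59)
pot_cream (array([432.9, 307.2]), array([122., 141.]), array([439.6, 346.4,  60. ]), 0.64)
trivet None
trivet (array([ 616. , -180.6]), array([133., 149.]), array([ 615.8, -178.6,   10. ]), 0.64)
pepper_mill [[288.7, 224.1, 21.8, 30.0], [338.3, 195.0, 30.2, 64.7]] [448.8 138.1   0. ] (array([439.6, 118.3]), array([49., 60.]), array([439.4, 118.1, 160. ]), 0.58)
salt_mill [[414.7, 232.3, 37.4, 25.8], [344.9, 92.0, 26.4, 66.7]] [ 432.2 -167.4    0. ] None
salt_pig [[350.0, 145.3, 32.1, 37.0], [338.2, 195.1, 34.1, 67.6]] [445.1 145.6   0. ] (array([634.6, -35.3]), array([75., 89.]), array([634.3, -35.2,  60. ]), 0.87)
```

View pics/c1.png

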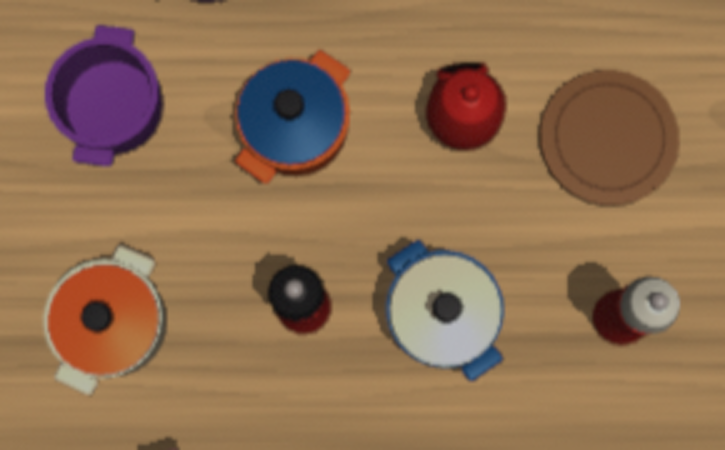

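Call:
{"fn": "send_rows", "kwargs": {
  "series": [
    [[0.6,-45,-15,-5,8],[0.6,-90,-30,-10,16],[0.6,-135,-45,-10,24],[0.6,-180,-60,-20,32],[0.6,-225,-80,-20,40],[0.6,-270,-100,-20,48],[0.6,-270,-100,-20,56],[0.6,-270,-100,-20,64],[0.6,-270,-100,-20,69.4],[0.6,-270,-100,-20,69.4]]
  ],
  "newtons": 25
}}

```text
clock: 3.85
eef_pos: [411.2, 326.0, 233.4]
eef_rot: [3.142, 0.0, 1.569]
wrist_force: [-0.9, 0.1, -0.1]
finger_gap: 56.2
```

Run:
```python
from h import *
c=manip.camera("top"); print(at(c,423.6,175.2,10), at(c,298.8,236.4,150), at(c,440,241,150), at(c,295,165,60))
print("blue rim crop c",at(c,180+291/2.5,120+112/2.5,65))
print(manip.read_state()["eef_pos"],manip.read_state()["eef_rot"])
```

```text
[ 613.8 -182.8   10. ] [447.3 121.1 150. ] [ 435.1 -182.5  150. ] [629.6 135.4  60. ]
blue rim crop c [628.7 131.7  65. ]
[411.16024482 326.10847711 233.49097012] [ 3.14152721e+00 -3.77682453e-05  1.57267543e+00]
```

Call:
{"fn": "send_rows", "kwargs": {
  "series": [
    [[0.6,-32,36,0,0],[0.6,-64,72,0,0],[0.6,-97,109,0,0],[0.6,-129,145,10,0],[0.6,-161,181,30,0],[0.6,-193,218,60,0],[0.6,-193,218,90,0],[0.6,-193,218,105,0],[0.6,-193,218,105,0]]
  ]
}}

```text
clock: 4.8
eef_pos: [627.8, 133.4, 126.4]
eef_rot: [-3.138, 0.0, 1.572]
wrist_force: [0.1, 0.2, -0.2]
finger_gap: 56.3
```

Run:
```python
from h import *
c=manip.camera("side"); save(c,"s1.png",(160,120,220,160),3.5); print(manip.read_state()["eef_pos"])
```

```text
[628.52553235 133.9151618  128.67421872]
```

View pics/s1.png

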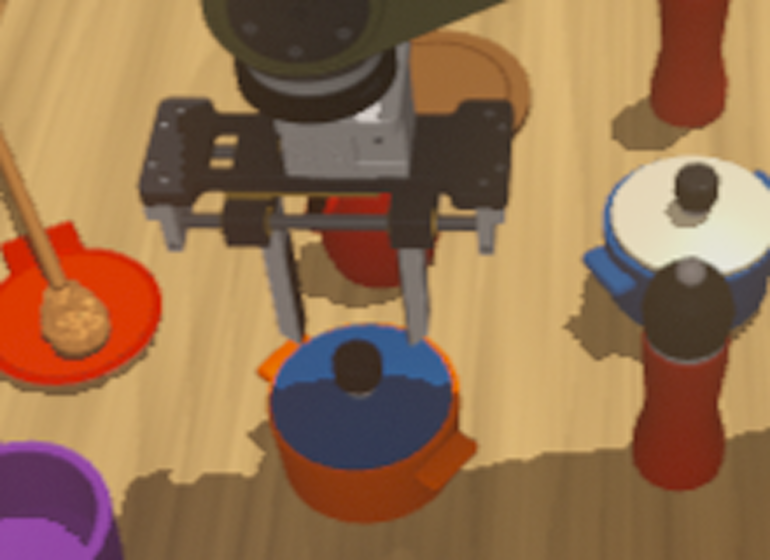

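The fingers are centred over the blue lid's knob (crop pixel 357,365), with one on each side. I'll descend and grip.

Call:
{"fn": "send_rows", "kwargs": {
  "series": [
    [[0.6,0,1,20,0],[0.6,0,1,35,0],[0.6,0,1,44,0],[0.6,0,1,44,0],[0.2,0,1,44,0],[0.2,0,1,44,0],[0.2,0,1,44,0],[0.2,0,1,44,0],[0.2,0,1,44,0],[0.2,0,1,44,0]]
  ],
  "newtons": 25
}}

```text
clock: 5.85
eef_pos: [630.2, 133.1, 84.8]
eef_rot: [3.141, -0.0, 1.571]
wrist_force: [-0.7, -0.4, 4.3]
finger_gap: 27.5
```

Call:
{"fn": "send_rows", "kwargs": {
  "series": [
    [[0.2,0,0,-5,0],[0.2,0,0,-15,0],[0.2,0,0,-30,0],[0.2,0,0,-60,0],[0.2,0,0,-90,0],[0.2,-20,0,-90,0],[0.2,-55,-3,-90,0],[0.2,-95,-5,-90,0],[0.2,-135,-7,-90,0],[0.2,-155,-8,-90,0]]
  ]
}}

```text
clock: 6.85
eef_pos: [621.9, -24.8, 175.9]
eef_rot: [3.14, 0.0, 1.569]
wrist_force: [-0.5, 0.8, -2.3]
finger_gap: 27.2
```

Call:
{"fn": "send_rows", "kwargs": {
  "series": [
    [[0.2,-20,0,0,0],[0.2,-60,-3,0,0],[0.2,-100,-5,0,0],[0.2,-140,-6,0,0],[0.2,-159,-7,0,0],[0.2,-159,-7,30,0],[0.2,-159,-7,60,0],[0.2,-159,-7,75,0],[0.2,-159,-7,75,0]]
  ]
}}

```text
clock: 7.75
eef_pos: [614.4, -180.2, 98.1]
eef_rot: [-3.139, -0.001, 1.571]
wrist_force: [-0.5, 0.5, -1.6]
finger_gap: 27.4
```

Run:
```python
from h import *
c=manip.camera("side"); save(c,"s2.png",(180,60,220,160),3.5); s=manip.read_state();print(s["eef_pos"],s["wrist_force"],s["finger_gap"])
```

```text
[ 615.17564321 -180.52785137   99.85641703] [ 0.50488965  1.07640624 -0.92283305] 27.77592530343705
```

View pics/s2.png

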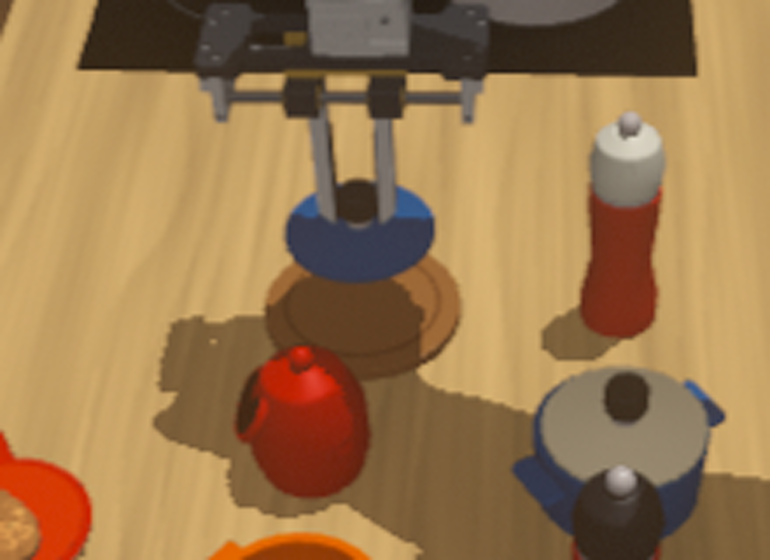

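The blue lid hangs level over the trivet. I'll lower it slowly until it touches.

Call:
{"fn": "send_rows", "kwargs": {
  "series": [
    [[0.2,0,0,20,0],[0.2,0,0,38,0],[0.2,0,0,50,0],[0.2,0,0,54,0],[0.2,0,0,56,0],[0.2,0,0,58,0],[0.2,0,0,59,0],[0.2,0,0,60,0],[0.2,0,0,60,0]]
  ]
}}

```text
clock: 8.7
eef_pos: [615.3, -181.0, 39.9]
eef_rot: [3.141, 0.0, 1.571]
wrist_force: [-0.1, 1.1, -0.5]
finger_gap: 27.2
```

Call:
{"fn": "send_rows", "kwargs": {
  "series": [
    [[0.2,0,0,0.5,0],[0.2,0,0,1,0],[0.2,0,0,1,0]]
  ]
}}

```text
clock: 9.0
eef_pos: [615.3, -181.0, 39.8]
eef_rot: [3.141, 0.0, 1.571]
wrist_force: [-5.0, 1.6, 11.0]
finger_gap: 27.3
```

Call:
{"fn": "send_rows", "kwargs": {
  "series": [
    [[0.2,0,0,-0.7,0],[0.6,0,0,-0.7,0],[0.6,0,0,-0.7,0],[0.6,0,0,-0.7,0],[0.6,0,0,-0.7,0],[0.6,0,0,-15,0],[0.6,0,0,-50,0],[0.6,0,0,-95,0],[0.6,0,0,-140,0],[0.6,0,0,-180,0]]
  ]
}}

```text
clock: 10.0
eef_pos: [614.9, -180.9, 222.2]
eef_rot: [3.14, 0.001, 1.571]
wrist_force: [0.3, -0.4, 0.5]
finger_gap: 56.4
```

Call:
{"fn": "send_rows", "kwargs": {
  "series": [
    [[0.6,40,-15,0,0],[0.6,85,-32,0,0],[0.6,130,-49,0,0],[0.6,175,-66,0,0],[0.6,220,-83,0,0],[0.6,265,-100,0,0],[0.6,310,-116,0,0],[0.6,355,-133,0,0],[0.6,400,-150,0,0],[0.6,440,-165,0,0]]
  ]
}}

```text
clock: 11.0
eef_pos: [449.0, 261.0, 219.8]
eef_rot: [3.14, -0.001, 1.571]
wrist_force: [0.2, -0.1, 0.1]
finger_gap: 56.4
```

Run:
```python
from h import *
s=manip.read_state();print(s["eef_pos"],s["eef_rot"],s["finger_gap"])
c=manip.camera("side"); save(c,"s3.png",(180,60,220,160),3.5); s=manip.read_state();print(s["eef_pos"],s["eef_rot"],s["finger_gap"])
```

```text
[448.99142309 261.02387092 219.77036609] [ 3.14028452e+00 -7.08896055e-04  1.57095304e+00] 56.354034032606194
[447.15638841 265.25255734 219.7057466 ] [ 3.14088401e+00 -1.93083486e-03  1.57377315e+00] 56.45523323354455
```

View pics/s3.png

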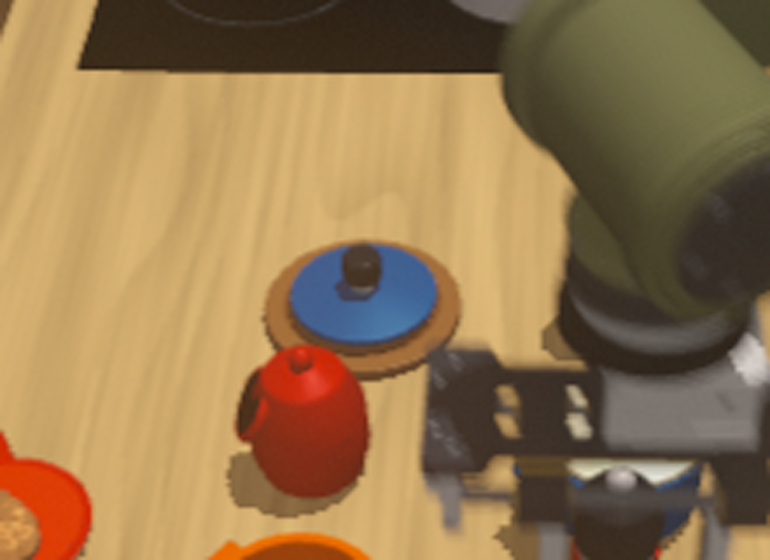

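The blue lid sits level on the trivet (crop pixel 362,295). Next is the orange lid.

Call:
{"fn": "send_rows", "kwargs": {
  "series": [
    [[0.6,35,-12,0,0],[0.6,48,-17,20,0],[0.6,48,-17,60,0],[0.6,48,-17,90,0],[0.6,48,-17,90,0],[0.6,48,-17,90,0]]
  ]
}}

```text
clock: 11.65
eef_pos: [433.6, 307.3, 130.0]
eef_rot: [3.141, -0.001, 1.57]
wrist_force: [-0.3, -0.2, 1.1]
finger_gap: 56.2
```

Run:
```python
from h import *
c=manip.camera("side"); save(c,"s4.png",(270,200,160,140),4); s=manip.read_state();print(s["eef_pos"],s["eef_rot"],s["finger_gap"])
```

```text
[433.96727853 307.46079289 130.66838241] [ 3.13934084e+00 -1.36125766e-03  1.57029054e+00] 56.80970358647299
```

View pics/s4.png

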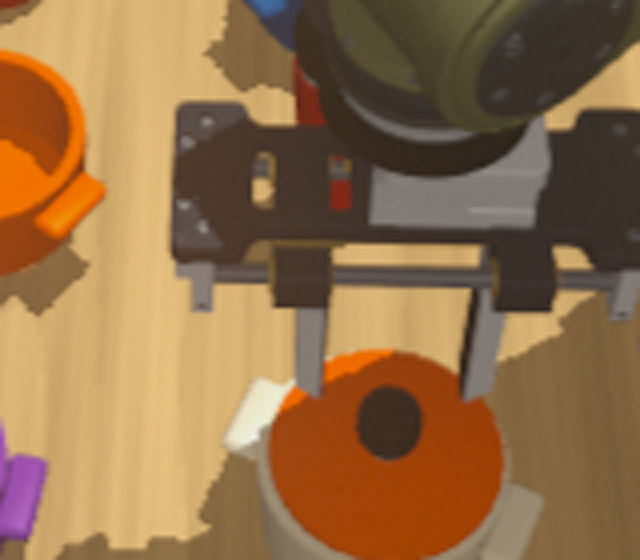

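The fingers straddle the orange lid's knob (crop pixel 390,420). Grip and lift.

Call:
{"fn": "send_rows", "kwargs": {
  "series": [
    [[0.6,0,0,20,0],[0.6,0,0,37,0],[0.6,0,0,46,0],[0.6,0,0,46,0],[0.2,0,0,46,0],[0.2,0,0,46,0],[0.2,0,0,46,0],[0.2,0,0,46,0],[0.2,0,0,46,0],[0.2,0,0,46,0]]
  ]
}}

```text
clock: 12.7
eef_pos: [433.3, 307.2, 82.9]
eef_rot: [3.141, -0.0, 1.571]
wrist_force: [-1.2, -1.1, 5.6]
finger_gap: 27.8
```

Call:
{"fn": "send_rows", "kwargs": {
  "series": [
    [[0.2,0,0,-5,0],[0.2,0,0,-15,0],[0.2,0,0,-35,0],[0.2,0,0,-70,0],[0.2,0,0,-110,0],[0.2,0,0,-150,0],[0.2,0,0,-155,0],[0.2,0,0,-155,0]]
  ]
}}

```text
clock: 13.5
eef_pos: [433.3, 307.2, 238.5]
eef_rot: [3.14, -0.001, 1.571]
wrist_force: [0.1, -0.9, -2.4]
finger_gap: 27.0
```

Run:
```python
from meas import *
c=manip.camera("top"); save(c,"t5.png",(180,120,220,160),3.5); s=manip.read_state();print(s["eef_pos"],s["eef_rot"],s["finger_gap"],s["wrist_force"])
hsv=cv2.cvtColor(c["img"],cv2.COLOR_RGB2HSV); box=hsv[130:205,265:330]
m=((box[...,0]<16)&(box[...,1]>185)&(box[...,2]>60)).astype(np.uint8)
v,u=np.nonzero(m); print(len(v),u.min()+265,u.max()+265,v.min()+130,v.max()+130)
sil=[d for d in manip.silhouettes("pot_orange",c)]
for d in sil: print(d["rect"],d["conf"])
```

```text
[432.88063052 306.94619867 236.94882698] [-3.14110065e+00  2.70886633e-04  1.57051300e+00] 27.506603633665133 [-0.70766129  0.1967027  -2.52917412]
1774 275 318 141 192
[198.9, 129.5, 46.7, 58.9] 0.96
[237.2, 72.6, 51.5, 50.0] 0.87
[277.7, 139.7, 41.3, 56.8] 0.75
[261.1, 313.3, 11.5, 14.7] 0.51
```

View pics/t5.png

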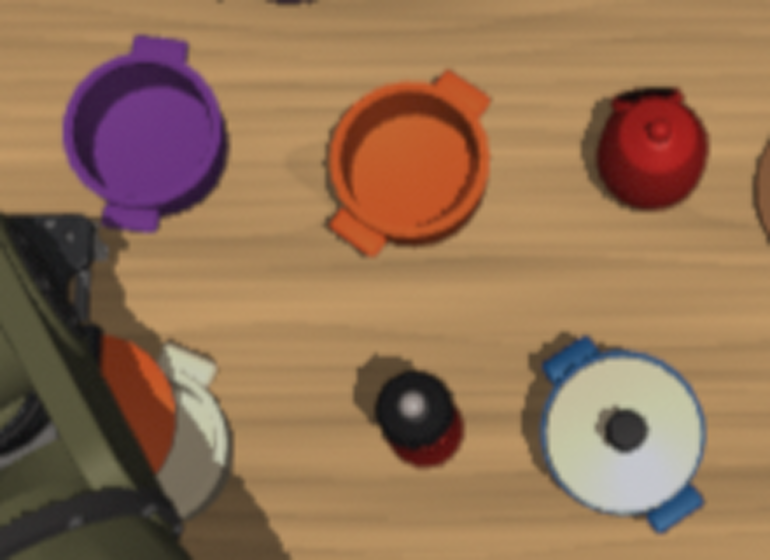

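The orange pot is now open (crop centre about 410,160), and the orange lid is in the gripper. I'll fit the rim circles to place it precisely.

```bash
cat > rim.py <<'E'
from h import *
def fit(c,x0,y0,circ,rng=10):
    im=cv2.GaussianBlur(c["img"],(3,3),0).astype(np.float32)
    g=sum(np.hypot(cv2.Sobel(im[...,k],5,1,0),cv2.Sobel(im[...,k],5,0,1)) for k in range(3)); g=np.minimum(g,400)
    a=np.linspace(0,2*np.pi,180,endpoint=False); best=[]
    for x in np.arange(x0-rng,x0+rng+.1,1):
        for y in np.arange(y0-rng,y0+rng+.1,1):
            s=0
            for r,z in circ:
                p=np.array([proj(c,(x+r*np.cos(t),y+r*np.sin(t),z)) for t in a[::3]],np.float32)
                s+=cv2.remap(g,p[:,0].copy(),p[:,1].copy(),1).mean()
            best.append((s,x,y))
    best.sort(reverse=True); return np.round(best[:3],1).tolist()
E
python3 - <<'E'
from rim import *
t=manip.camera("top"); s=manip.camera("side"); C=[(55,62),(48,62)]
print("orange pot",fit(t,629,132,C),fit(s,629,132,C))
print("blue pot",fit(t,438,-11,[(55,62)]),fit(s,438,-11,[(55,62)]))
E
```

```text
orange pot [[549.4, 630.0, 131.0], [546.0, 629.0, 132.0], [543.5, 629.0, 131.0]] [[631.7, 630.0, 133.0], [623.4, 630.0, 132.0], [621.0, 630.0, 134.0]]
blue pot [[343.7, 441.0, -13.0], [339.8, 440.0, -13.0], [338.9, 442.0, -13.0]] [[189.2, 435.0, -12.0], [188.8, 436.0, -12.0], [188.0, 435.0, -11.0]]
```

Call:
{"fn": "send_rows", "kwargs": {
  "series": [
    [[0.2,-15,17,0,0],[0.2,-45,51,0,0],[0.2,-75,84,0,0],[0.2,-105,118,0,0],[0.2,-135,152,0,0],[0.2,-160,180,0,0],[0.2,-175,197,0,0],[0.2,-175,197,20,0],[0.2,-175,197,60,0],[0.2,-175,197,90,0]]
  ]
}}

```text
clock: 14.7
eef_pos: [629.2, 131.7, 143.9]
eef_rot: [-3.138, 0.001, 1.57]
wrist_force: [-0.0, 0.8, -1.9]
finger_gap: 27.3
```

Call:
{"fn": "send_rows", "kwargs": {
  "series": [
    [[0.2,0,0,25,0],[0.2,0,0,40,0],[0.2,0,0,40,0],[0.2,0,0,40,0]]
  ]
}}

```text
clock: 15.1
eef_pos: [630.4, 132.1, 108.1]
eef_rot: [3.141, -0.0, 1.571]
wrist_force: [-0.5, -0.3, -1.4]
finger_gap: 27.2
```

Run:
```python
from h import *
c=manip.camera("side"); save(c,"s6.png",(180,150,160,130),4); s=manip.read_state();print(s["eef_pos"],s["eef_rot"],s["finger_gap"],s["wrist_force"])
```

```text
[630.67387652 132.16768973 108.72670679] [ 3.13992632e+00 -2.68755125e-04  1.57056129e+00] 27.11016646452664 [-0.04624907  0.08648777 -1.76611608]
```

View pics/s6.png

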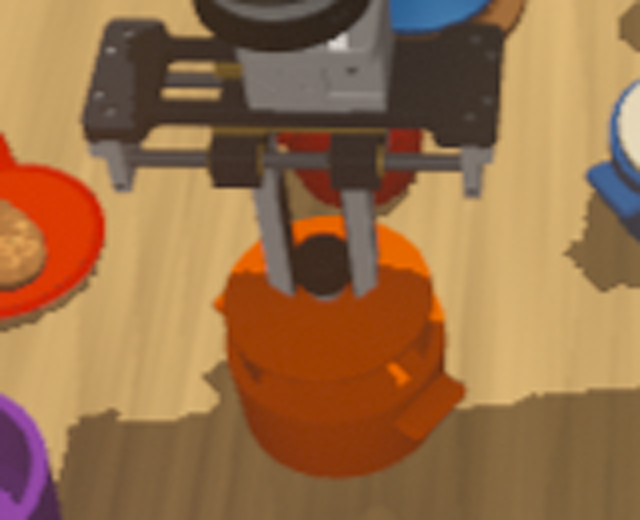

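The lid is centred above the orange pot. I'll lower it to about 1 mm above the seat and then feel for contact.

Call:
{"fn": "send_rows", "kwargs": {
  "series": [
    [[0.2,0,0,8,0],[0.2,0,0,15,0],[0.2,0,0,20,0],[0.2,0,0,23,0],[0.2,0,0,24,0],[0.2,0,0,25,0],[0.2,0,0,25,0]]
  ]
}}

```text
clock: 15.85
eef_pos: [630.2, 132.1, 82.9]
eef_rot: [3.141, -0.0, 1.571]
wrist_force: [-2.1, -0.4, 1.7]
finger_gap: 27.5
```

Call:
{"fn": "send_rows", "kwargs": {
  "series": [
    [[0.2,0,0,0.5,0],[0.2,0,0,0,0],[0.6,0,0,0,0],[0.6,0,0,0,0],[0.6,0,0,0,0],[0.6,0,0,0,0],[0.6,0,0,-15,0],[0.6,0,0,-50,0],[0.6,0,0,-95,0],[0.6,0,0,-135,0]]
  ]
}}

```text
clock: 16.85
eef_pos: [630.0, 132.1, 220.8]
eef_rot: [3.14, -0.0, 1.571]
wrist_force: [0.3, -0.5, -0.4]
finger_gap: 56.4
```

Call:
{"fn": "send_rows", "kwargs": {
  "series": [
    [[0.6,-20,-27,0,0],[0.6,-50,-67,0,0],[0.6,-80,-107,0,0],[0.6,-110,-147,0,0],[0.6,-130,-175,0,0],[0.6,-143,-191,0,0],[0.6,-143,-191,30,0],[0.6,-143,-191,70,0],[0.6,-143,-191,88,0],[0.6,-143,-191,88,0]]
  ]
}}

```text
clock: 17.85
eef_pos: [438.2, -10.9, 128.5]
eef_rot: [-3.139, -0.0, 1.57]
wrist_force: [0.1, 0.3, 0.2]
finger_gap: 56.3
```

Run:
```python
from h import *
c=manip.camera("side"); save(c,"s7.png",(210,130,180,150),4); s=manip.read_state();print(s["eef_pos"],s["eef_rot"],s["finger_gap"],s["wrist_force"])
```

```text
[439.06669082 -10.90745949 130.01536589] [-3.14110756e+00 -3.01647530e-05  1.57053930e+00] 56.196824510889854 [0.40795889 0.20462248 0.73386223]
```

View pics/s7.png

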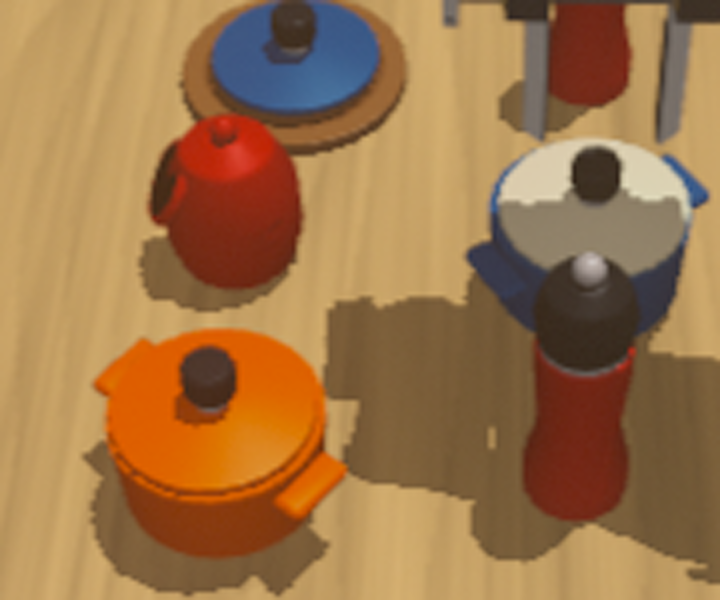

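The orange lid sits level on its pot (crop pixel 215,410), and the fingers straddle the cream knob (595,172). I'll grip it and fit the open cream pot.

Call:
{"fn": "send_rows", "kwargs": {
  "series": [
    [[0.6,0,0,20,0],[0.6,0,0,37,0],[0.6,0,0,46,0],[0.6,0,0,46,0],[0.2,0,0,46,0],[0.2,0,0,46,0],[0.2,0,0,46,0],[0.2,0,0,46,0],[0.2,0,0,46,0],[0.2,0,0,46,0]]
  ]
}}

```text
clock: 18.9
eef_pos: [439.3, -10.9, 83.8]
eef_rot: [3.141, 0.0, 1.571]
wrist_force: [-1.0, 1.8, 6.1]
finger_gap: 27.5
```

Call:
{"fn": "send_rows", "kwargs": {
  "series": [
    [[0.2,0,0,-5,0],[0.2,0,0,-15,0],[0.2,0,0,-35,0],[0.2,0,0,-70,0],[0.2,0,0,-110,0],[0.2,0,0,-150,0],[0.2,0,0,-160,0],[0.2,0,0,-160,0]]
  ]
}}

```text
clock: 19.7
eef_pos: [439.4, -10.9, 244.8]
eef_rot: [3.139, 0.0, 1.571]
wrist_force: [-0.2, 0.1, -1.9]
finger_gap: 27.6
```

Run:
```python
from rim import *
t=manip.camera("top"); s=manip.camera("side"); C=[(55,62),(48,62)]
print("cream pot",fit(t,432,307,C),fit(s,432,307,C))
q=manip.read_state();print(q["eef_pos"],q["finger_gap"],q["wrist_force"])
```

```text
cream pot [[674.5, 434.0, 308.0], [667.0, 434.0, 309.0], [665.9, 433.0, 309.0]] [[630.4, 434.0, 309.0], [625.6, 433.0, 309.0], [623.7, 434.0, 310.0]]
[438.53053184 -10.85841416 242.26084203] 27.26385627713966 [ 0.72112086 -0.41150327 -2.90352429]
```

Call:
{"fn": "send_rows", "kwargs": {
  "series": [
    [[0.2,15,0,0,0],[0.2,45,-1,0,0],[0.2,85,-1.5,0,0],[0.2,125,-2,0,0],[0.2,165,-3,0,0],[0.2,205,-4,0,0],[0.2,245,-4.5,0,0],[0.2,285,-5,0,0],[0.2,310,-5.5,0,0],[0.2,319,-5.5,0,0]]
  ]
}}

```text
clock: 20.8
eef_pos: [432.7, 309.8, 241.1]
eef_rot: [-3.138, 0.002, 1.573]
wrist_force: [0.6, -0.4, -2.5]
finger_gap: 27.7
```

Call:
{"fn": "send_rows", "kwargs": {
  "series": [
    [[0.2,0,0,25,0],[0.2,0,0,60,0],[0.2,0,0,95,0],[0.2,0,0,120,0],[0.2,0,0,130,0],[0.2,0,0,135,0],[0.2,0,0,135,0],[0.2,0,0,135,0]]
  ]
}}

```text
clock: 21.6
eef_pos: [434.1, 308.3, 109.5]
eef_rot: [3.14, -0.001, 1.57]
wrist_force: [0.6, 0.5, -1.4]
finger_gap: 27.2
```

Run:
```python
from h import *
c=manip.camera("side"); save(c,"s8.png",(270,200,180,150),4); s=manip.read_state();print(s["eef_pos"],s["eef_rot"],s["finger_gap"],s["wrist_force"])
```

```text
[434.12025158 308.30867754 109.55493077] [ 3.14011052e+00 -9.31964567e-04  1.57043869e+00] 27.105235038598508 [-0.35323473  0.04313965 -1.09914022]
```

View pics/s8.png

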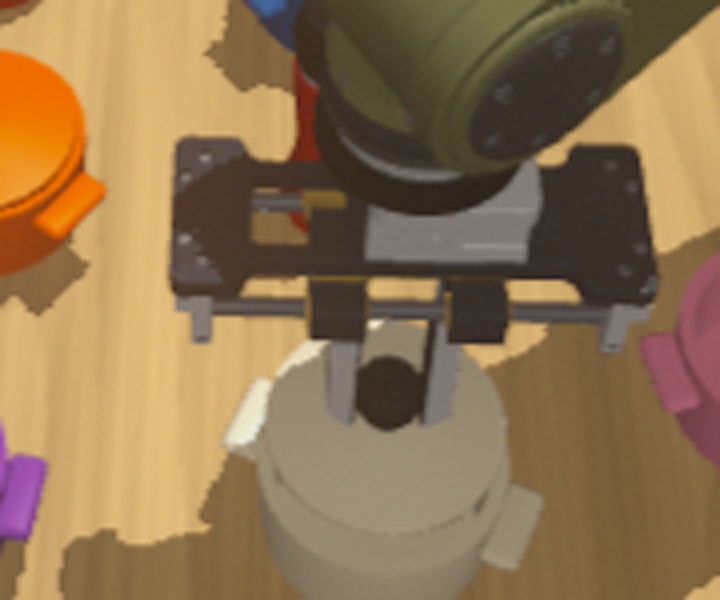

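The cream lid is centred over the cream pot. I'll lower it, 109.5 to 83.8 mm.

Call:
{"fn": "send_rows", "kwargs": {
  "series": [
    [[0.2,0,0,8,0],[0.2,0,0,15,0],[0.2,0,0,20,0],[0.2,0,0,23,0],[0.2,0,0,24.5,0],[0.2,0,0,25.5,0],[0.2,0,0,25.5,0]]
  ]
}}

```text
clock: 22.35
eef_pos: [433.7, 308.2, 83.8]
eef_rot: [3.141, -0.0, 1.571]
wrist_force: [-5.9, -2.5, 9.5]
finger_gap: 27.3
```

Call:
{"fn": "send_rows", "kwargs": {
  "series": [
    [[0.2,0,0,-0.4,0],[0.6,0,0,-0.4,0],[0.6,0,0,-0.4,0],[0.6,0,0,-0.4,0],[0.6,0,0,-0.4,0],[0.6,0,0,-15,0],[0.6,0,0,-50,0],[0.6,0,0,-95,0],[0.6,0,0,-136,0],[0.6,0,0,-136,0]]
  ]
}}

```text
clock: 23.35
eef_pos: [435.2, 309.1, 224.5]
eef_rot: [3.134, -0.005, 1.571]
wrist_force: [-0.1, -0.0, -0.5]
finger_gap: 56.2
```

Call:
{"fn": "send_rows", "kwargs": {
  "series": [
    [[0.6,-25,9,0,0],[0.6,-65,24,0,0],[0.6,-105,39,0,0],[0.6,-145,54,0,0],[0.6,-185,69,0,0],[0.6,-225,84,0,0],[0.6,-265,98,0,0],[0.6,-305,113,0,0],[0.6,-345,128,0,0],[0.6,-385,143,0,0]]
  ]
}}

```text
clock: 24.35
eef_pos: [576.8, -78.7, 218.3]
eef_rot: [-3.141, -0.0, 1.57]
wrist_force: [-0.0, 0.7, 0.2]
finger_gap: 56.0
```

Call:
{"fn": "send_rows", "kwargs": {
  "series": [
    [[0.6,-40,15,0,0],[0.6,-75,28,0,0],[0.6,-104,38,0,0],[0.6,-104,38,30,0],[0.6,-104,38,70,0],[0.6,-104,38,110,0],[0.6,-104,38,135,0],[0.6,-104,38,135,0],[0.6,-104,38,135,0]]
  ]
}}

```text
clock: 25.25
eef_pos: [614.7, -181.0, 84.4]
eef_rot: [3.142, 0.0, 1.571]
wrist_force: [-0.2, -0.2, 1.2]
finger_gap: 56.7
```

Run:
```python
from rim import *
s=manip.camera("side"); im=s["img"]; save(s,"s9.png",(180,70,240,290),2)
q=manip.read_state();print(q["eef_pos"],q["eef_rot"],q["finger_gap"],q["wrist_force"])
t=manip.camera("top"); C=[(55,62),(48,62)]
print("blue pot",fit(t,438,-11,C),fit(s,438,-11,C))
```

```text
[ 615.17543836 -181.17387165   85.43970883] [3.13979298e+00 6.51764168e-04 1.57053729e+00] 56.42447548352228 [0.87600299 0.19333952 0.23261906]
blue pot [[402.3, 440.0, -13.0], [402.3, 440.0, -12.0], [397.9, 439.0, -13.0]] [[438.3, 440.0, -13.0], [438.0, 441.0, -13.0], [437.4, 440.0, -14.0]]
```

View pics/s9.png

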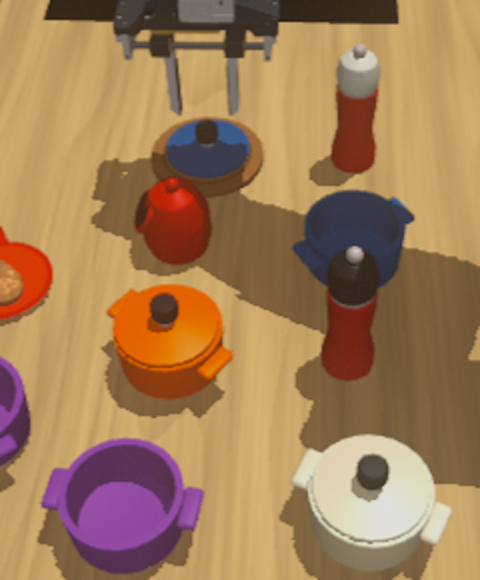

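The cream lid is seated on its pot (crop pixel 370,490), and the blue pot is open. I'll fetch the blue lid.

Call:
{"fn": "send_rows", "kwargs": {
  "series": [
    [[0.6,0,0,20,0],[0.6,0,0,37,0],[0.6,0,0,45,0],[0.6,0,0,45,0],[0.2,0,0,45,0],[0.2,0,0,45,0],[0.2,0,0,45,0],[0.2,0,0,45,0],[0.2,0,0,45,0],[0.2,0,0,45,0]]
  ]
}}

```text
clock: 26.35
eef_pos: [614.8, -181.0, 39.5]
eef_rot: [3.141, 0.0, 1.571]
wrist_force: [-0.4, 0.5, 4.6]
finger_gap: 27.7
```

Call:
{"fn": "send_rows", "kwargs": {
  "series": [
    [[0.2,0,0,-5,0],[0.2,0,0,-15,0],[0.2,0,0,-35,0],[0.2,0,0,-70,0],[0.2,0,0,-110,0],[0.2,0,0,-150,0],[0.2,0,0,-185,0],[0.2,0,0,-200,0],[0.2,0,0,-200,0],[0.2,0,0,-200,0]]
  ]
}}

```text
clock: 27.35
eef_pos: [614.2, -180.8, 238.3]
eef_rot: [-3.141, -0.0, 1.571]
wrist_force: [0.2, -0.5, -1.3]
finger_gap: 27.5
```

Call:
{"fn": "send_rows", "kwargs": {
  "series": [
    [[0.2,12,-13,0,0],[0.2,36,-38,0,0],[0.2,62,-65,0,0],[0.2,90,-94,0,0],[0.2,118,-123,0,0],[0.2,145,-151,0,0],[0.2,160,-167,0,0],[0.2,168,-175,0,0],[0.2,168,-175,20,0],[0.2,168,-175,45,0]]
  ]
}}

```text
clock: 28.35
eef_pos: [439.9, -12.9, 193.4]
eef_rot: [3.141, 0.0, 1.571]
wrist_force: [0.7, 0.0, -2.5]
finger_gap: 27.4
```

Run:
```python
from rim import *
q=manip.read_state();print(q["eef_pos"],q["eef_rot"],q["finger_gap"],q["wrist_force"])
```

```text
[439.88141987 -12.94756215 193.40634232] [3.14050648e+00 2.33526999e-04 1.57084371e+00] 27.437586682992517 [ 0.67663113  0.0107575  -2.46245978]
```

Call:
{"fn": "send_rows", "kwargs": {
  "series": [
    [[0.2,0,0,25,0],[0.2,0,0,60,0],[0.2,0,0,80,0],[0.2,0,0,85,0],[0.2,0,0,85,0],[0.2,0,0,85,0]]
  ]
}}

```text
clock: 28.95
eef_pos: [440.1, -13.1, 109.7]
eef_rot: [3.141, 0.0, 1.57]
wrist_force: [-1.0, -0.3, -0.7]
finger_gap: 26.9
```

Run:
```python
from h import *
c=manip.camera("side"); save(c,"s10.png",(270,110,150,130),4); s=manip.read_state();print(s["eef_pos"],s["eef_rot"],s["finger_gap"],s["wrist_force"])
```

```text
[440.17126364 -13.03031519 109.90766223] [3.14007233e+00 2.13751791e-04 1.57048027e+00] 27.809133821781803 [-0.22292344  0.31841339 -1.97684975]
```

View pics/s10.png

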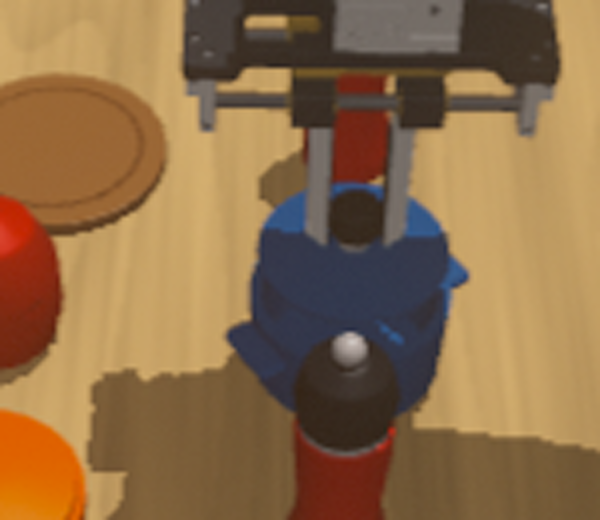

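The blue lid is centred over the blue pot. Lowering it now.

Call:
{"fn": "send_rows", "kwargs": {
  "series": [
    [[0.2,0,0,8,0],[0.2,0,0,15,0],[0.2,0,0,20,0],[0.2,0,0,23,0],[0.2,0,0,24,0],[0.2,0,0,25,0],[0.2,0,0,25,0]]
  ]
}}

```text
clock: 29.7
eef_pos: [439.7, -12.9, 84.4]
eef_rot: [3.141, 0.0, 1.571]
wrist_force: [-1.9, 1.4, 3.4]
finger_gap: 27.2
```

Contact at the expected seat height. I'll release, then move up and clear of the pots.

Call:
{"fn": "send_rows", "kwargs": {
  "series": [
    [[0.2,0,0,0.4,0],[0.2,0,0,0,0],[0.6,0,0,0,0],[0.6,0,0,0,0],[0.6,0,0,0,0],[0.6,0,0,0,0],[0.6,0,0,-15,0],[0.6,0,0,-50,0],[0.6,0,0,-95,0],[0.6,0,0,-140,0]]
  ]
}}

```text
clock: 30.7
eef_pos: [439.1, -12.9, 225.5]
eef_rot: [-3.141, -0.0, 1.57]
wrist_force: [0.4, -0.3, 0.3]
finger_gap: 56.1
```

Call:
{"fn": "send_rows", "kwargs": {
  "series": [
    [[0.6,-30,0,-30,0],[0.6,-70,0,-60,0],[0.6,-110,0,-60,0],[0.6,-150,0,-60,0],[0.6,-190,0,-60,0],[0.6,-230,0,-60,0],[0.6,-250,0,-60,0],[0.6,-250,0,-60,0],[0.6,-250,0,-60,0]]
  ]
}}

```text
clock: 31.6
eef_pos: [439.4, -262.6, 283.7]
eef_rot: [-3.141, -0.0, 1.57]
wrist_force: [0.5, 0.2, 0.2]
finger_gap: 56.5
```

Run:
```python
from rim import *
t=manip.camera("top"); s=manip.camera("side"); save(s,"s11.png",(120,80,330,280),2); save(t,"t11.png",(180,120,290,180),2.5)
q=manip.read_state();print(q["clock"],q["eef_pos"],q["finger_gap"],q["wrist_force"])
for n,p in [("orange",(630,132)),("cream",(433,308)),("blue",(440,-13))]:
    print(n,fit(t,*p,[(51.5,63)],6)[0],fit(s,*p,[(51.5,63)],6)[0])
```

```text
31.7 [ 439.65488812 -261.94154708  284.07507104] 56.47412485389556 [-0.03606412  0.41301685  0.20894724]
orange [215.6, 632.0, 133.0] [283.2, 631.0, 129.0]
cream [293.7, 434.0, 310.0] [294.9, 433.0, 306.0]
blue [189.9, 440.0, -12.0] [253.1, 437.0, -16.0]
```

View pics/s11.png

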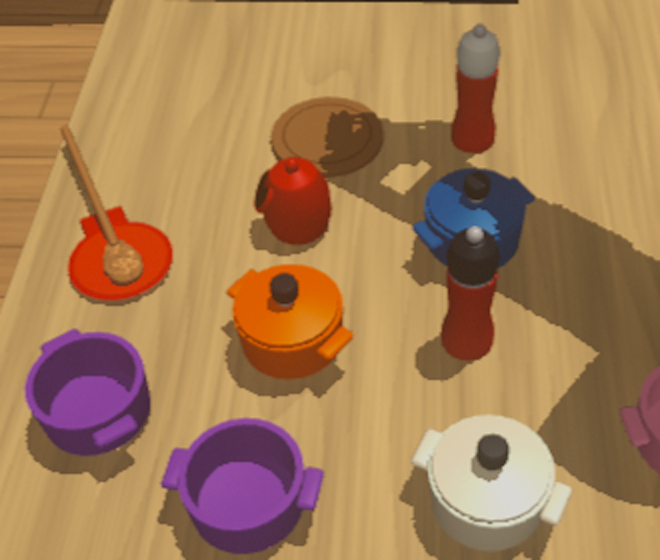

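View pics/t11.png

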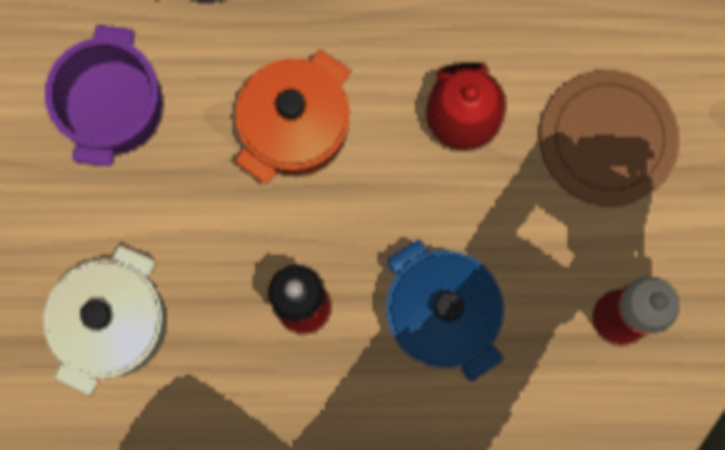

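All three lids match their pots and look level, with knobs at the same top-view pixels as the original seated lids. The mills, salt pig and pots have not moved against the first crop. I'm handing in.

```bash
python3 -c "
from cell import manip
print(manip.sign_off())"
```

```text
the job is handed in; nothing more can be done
None
```

All three casseroles now have the lid of their own colour, and I handed the job in at about 32 s of the 118 s allowed.

- **Order:** I put the blue lid on the cork trivet first. Then the orange lid went to the orange pot, the cream lid to the cream pot, and the blue lid from the trivet to the blue pot.
- **Setting down:** Each lid was lowered until it touched before I let go. The highest wrist reading I saw was about 11 N upward.
- **Last checks:** The final side and top pictures show all three lids level. On the pots, each was released within about 1 mm of the height expected for a fully seated lid. The pots, both mills and the salt pig look the same as in the first pictures. The gripper is open, holding nothing, and clear of everything.
- **Disagreement:** The final lid-position fits from the two cameras differ by about 4–5 mm, mostly in y. I put this down to camera calibration and the fit picking up pot-rim edges. The lids have 5 mm of play in the pots, so I made no correction.

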